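# Load the former tray on the vibrating table past its drop gate

### The arm

A 7-joint arm with a two-finger parallel gripper is mounted at the origin on a cart in front of the work surface, level with it; the furniture and walls round the work are solid. World frame = base frame: x ahead of the robot, y to its left, z up, the work surface at z = 0. Lengths are in m, angles in rad, forces in N, time in s.
With the tool pointing down it reaches from about 0.425 to 0.875 m from the base axis. Payload 4.7 kg.
Tool frame: the origin (TCP) lies between the finger pads; the fingertips stand 14 mm ahead of it and the grasp point (between the pads) lies 5 mm behind it; z points along the fingers, x is the direction in which the jaws open and shut, and the axes are right-handed (so a half turn about z gives the same grasp; the last joint's range is limited). The gripper opens to 87 mm and grips with 3 to 60 N. Pads are 19 mm wide; open, the fingers measure 117 mm over their backs; the gripper's body (75 mm by 190 mm) begins 51 mm behind the grasp point.
Start: joints at [-1.335, 0.321, -0.07, 1.45, 0.023, 1.371, -0.057], TCP at [0.143, 0.634, 0.2] pointing down, gripper open.
Joint ranges: [-2.86, 2.86], [-0.3, 2.09], [-1.38, 1.24], [0.06, 2.45], [-1.56, 4.7], [0.09, 2.05], [-2.69, 2.69]. Speed limits (rad/s): [2.57, 2.57, 3.14, 3.14, 3.14, 3.14, 3.14].

### API

Orientations are given as a rotation vector (axis times angle).
In Python, from station import bot, vision, order gives the robot as it stands.
- The arm moves only by the shell command python3 -m handwheel 'ROWS' [OPENING]. ROWS is JSON, a list of rows, each an object with "translation": the shift along the tool's x, y, z in units of 0.4 m (1.0 is 0.4 m), a list of three; "delta_rot": the turn, a rotation vector about the tool's x, y, z in units of 2 pi rad (1.0 is 2 pi rad), a list of three. In form: [{"translation": [dx, dy, dz], "delta_rot": [rx, ry, rz]}, ...]. A call has 1 to 8 rows; each row is the pose to reach, as a shift and turn from the pose commanded when the call began, along the tool's axes at that moment, turning the shorter way round; what a row does not reach only later rows make up. A row lasts 1/8 s, in which the tool goes at most 62.5 mm and 10.7 degrees, less where a joint would pass 70% of its speed; a pose out of reach is approached as far as the arm can. A call with a number of a shift or a turn outside -1 to 1 is refused whole. A call with a gripper value outside its range is refused whole. OPENING is the finger opening in mm, from 0 to 87, set as the call begins (- or left out, the last holds). The fingers move at their own pace and stop on an object; the grip force is fixed at half the most. Time passes only in rows, so rows that repeat a pose let the fingers close. It gives the time, the measured TCP pose, the force and the opening at its end, in the units of the state.
- bot.read_state(): the state, without advancing time (a new reading comes with each control period).
- vision.grab_frame(name): name is "side" or "top"; returns a dict with "image" (400x640x3 uint8, blue, green, red), "intrinsics" (3x3 intrinsics, pixels), "world_from_camera" (4x4, takes a point from camera to world coordinates). Camera axes: x right, y up, looking along -z (the intrinsics and any distortion apply to the point x, -y, -z); pixel columns grow to the right and rows downward; lengths in m; the calibration is good to about 2 mm. A picture is of the moment at which its call begins. There is no depth.
- order.sign_off(): hands the job in, once; it reports no verdict.
The state is a dict: "time": time; "joint_pos": joint angles; "joint_vel": joint speeds; "joint_torque": joint torques, N m; "position": TCP position; "tool_rot": TCP orientation; "force": force on the tool from outside, world axes, zero at the start; "wrist_torque": the same for the moment, N m; "opening": opening from 0.0 (shut) to 1.0 (fully open).
Only numpy, scipy, OpenCV 4.12 (cv2) and the standard library are available. Lean on these libraries where they do the work, as an engineer would, in place of code of your own. Each camera call takes 0.05 s, during which the arm holds its last target.

### The job

With one fingertip press down the long steel plate beside the chute and keep it down, so that the hinged gate stays sunk below the chute floor, while your other fingertip pushes the tray with the rubber former along the chute, past the gate and fully home against the end stop of the vibrating table. Then let go, so that the gate springs up shut behind the tray. Only press and push, lift nothing, do not let the gate up while the tray is over it, and leave the model, bottle, bowl and spatula round about alone.

Things in the scene. Friction and masses are not known exactly. Their poses are not given: they have to be found in the camera images.
- vibrator: low vibrating table (white housing, steel top) with an aluminium loading chute before it, fixed, 280 mm long. Origin: on the bench, below the chute's centre line at the gate. x: along the chute, the way the tray is pushed; y: across it (press plate on the -y side, nearer the robot); z up. Chute floor and table top are 48 mm above the bench; side walls rise 15 to 16 mm above them, open on top.
- chute_mouth (a point): centre of the chute floor at its open mouth, 165 mm before the gate (walls flare out for 19 mm more). The chute is 68 mm wide between its 3 mm walls.
- end_stop (a point): foot of the end stop's face, on the table top at the centre line, 90 mm past the gate. The stop is 18 mm high.
- former_tray: loose aluminium tray on two runners, 76 mm long (x, the push direction), 62 mm wide, about 0.22 kg. Origin: centre of its underside, on the chute floor. Walls to 24 mm; upright rear wall (outer face at x = -38 mm, the one to push) to 32 mm. Starts in the chute, front 20 to 45 mm short of the gate. Home: origin 52 mm past the gate, its rear 12 mm clear of the blade.
- base_former: brick-red rubber base former, 65 x 52 x 22 mm, 0.07 kg, lying loose in the tray with 1 to 3 mm of play all round. Origin: centre of its underside.
- gate (a joint): hinged spring gate, rad. 0 = up, shut: its sloping 4 mm steel blade crosses the chute, up to 16 mm over the floor. Grows as the press plate goes down; from 0.22 the blade is wholly below the floor (open); stop at 0.31. The hinge lies parallel to the chute on its far side, so the tray cannot push the gate open. The spring lifts it as soon as it is let go.
- press_plate (a point): centre of the top of the gate's ribbed steel press plate, 193 mm along the chute (155 mm before to 38 mm past the gate) by 28 mm, 69 mm to the -y side of the centre line when down, 61 when up. Up: tilted 0.25 rad, 38 mm above chute floor level; open at 14 mm or lower; stop at 3 mm. Takes 2 N at first, 4 N at the bottom; fingers slide along it. A finger as low in the chute meets the tray's rear wall.
- plaster_model: tan plaster dental arch model, 59 x 62 x 31 mm, on the bench behind the chute; origin at its underside. Leave it alone.
- liquid_bottle: small white bottle with blue cap, 38 mm diameter, 86 mm tall, beyond the end of the table; origin at its underside. Leave it alone.
- bowl: green mixing bowl, 68 mm diameter, 36 mm high, on the bench behind the gate; origin at its underside. Leave it alone.
- spatula: plaster spatula with brown handle, 180 x 21 x 14 mm, lying on the bench in front of the press plate, along the bench edge; origin at its underside. Leave it alone.

How it is judged:
On the way, in this order (a step that is already met when the one before it is completed fails the run):
1. the gate is pressed open while the tray is still before it (value of joint gate above 0.2 rad and x of former_tray in the frame of vibrator below -0.036 m), for 0.2 s.
2. the tray is half-way over the gate, with the gate held open (value of joint gate above 0.2 rad and x of former_tray in the frame of vibrator between -0.01 and 0.035 m), for 0.1 s.
At the end, for the whole second after the job is handed in: The tray stands flat on the vibrating table, its front within 5 mm of the end stop, the former lying flat in it, the gate sprung up shut behind it (within 0.04 rad), everything at rest (x of former_tray in the frame of vibrator above 0.047 m and value of joint gate below 0.04 rad and angle between the x axis of former_tray and the x axis of vibrator, either way round below 0.1 rad and angle between former_tray's own z axis and vertical below 0.06 rad and z of former_tray in the frame of vibrator between 0.044 and 0.052 m and horizontal distance between base_former and former_tray below 0.008 m and z of base_former in the frame of former_tray below 0.011 m and linear speed of former_tray below 0.01 m/s); the robot touches nothing.
It fails at once if the gate was not held open (0.2 rad or more) while the tray stood over it (x of former_tray in the frame of vibrator between -0.033 and 0.038 m and value of joint gate below 0.2 rad).
It fails at once if the tray was lifted or carried (over 10 mm) (z of former_tray in the frame of vibrator above 0.058 m).
It fails at once if the tray was tipped (angle between former_tray's own z axis and vertical above 0.2 rad).
It fails at once if the former was lifted out of the tray (z of base_former in the frame of former_tray above 0.017 m).
It fails at once if the model, bottle, bowl or spatula was disturbed (moved over 15 mm) (distance of any of plaster_model, liquid_bottle, bowl, spatula from where it was at the start of the episode above 0.015 m).
It also fails if it takes over 38 s, if anything falls off the work surface, if the arm or the gripper's body presses on something with over 40 N, if the wrist force passes 120 N, or if a joint passes its speed limit or range.

## Working session

There is one attempt and no reset: what is moved stays moved. The work goes in short steps, Python scripts to look and compute and a shell command to move; the robot and the scene stay as the last step left them, time stands still between calls to the robot, and variables do not carry over. Pictures are saved under pics/ and viewed, and the job is handed in when it is done.

```bash
ls; mkdir -p pics; python3 - <<'E'
from station import bot,vision,order
import cv2
print(bot.read_state())
for n in("side","top"):
    f=vision.grab_frame(n); cv2.imwrite(f"pics/{n}0.png",f["image"]); print(n,f["intrinsics"],f["world_from_camera"], [k for k in f])
E
```

```text
pics
{'time': 0.0, 'joint_pos': array([-1.3349115 ,  0.32183408, -0.07009788,  1.45169466,  0.02257264,
        1.37076623, -0.05688211]), 'joint_vel': array([ 4.62476183e-04, -1.31281584e-03,  2.26129163e-04,  9.61684432e-05,
        1.06192520e-03,  4.40878815e-04,  4.33041742e-04]), 'joint_torque': array([-1.43401758e-04, -4.91282666e+01, -4.03844006e-01, -3.12533891e+01,
       -6.38409262e-02,  4.37037076e-02,  1.85205245e-04]), 'position': array([0.1428823 , 0.63348972, 0.19904456]), 'tool_rot': array([ 2.45260334e+00,  1.96124927e+00, -2.28208088e-03]), 'force': array([0.13493663, 0.06150407, 0.0195116 ]), 'wrist_torque': array([ 0.01651677,  0.03588663, -0.00507519]), 'opening': 0.9962405596559171}
side [[363.25105615   0.         322.97741327]
 [  0.         363.25105615 199.26384027]
 [  0.           0.           1.        ]] [[-0.97022267  0.10467657 -0.21842801  0.35208354]
 [-0.24172275 -0.36099519  0.90069561  0.972086  ]
 [ 0.01543027  0.92667431  0.37554843  0.39553241]
 [ 0.          0.          0.          1.        ]] ['image', 'intrinsics', 'world_from_camera']
top [[388.00918272   0.         326.81239405]
 [  0.         388.00918272 205.51885535]
 [  0.           0.           1.        ]] [[ 0.01282157  0.99348261 -0.11326035  0.44123775]
 [-0.99976497  0.0107568  -0.01882265  0.20735594]
 [-0.01748165  0.11347506  0.99338704  0.91867211]
 [ 0.          0.          0.          1.        ]] ['image', 'intrinsics', 'world_from_camera']
```

View pics/side0.png

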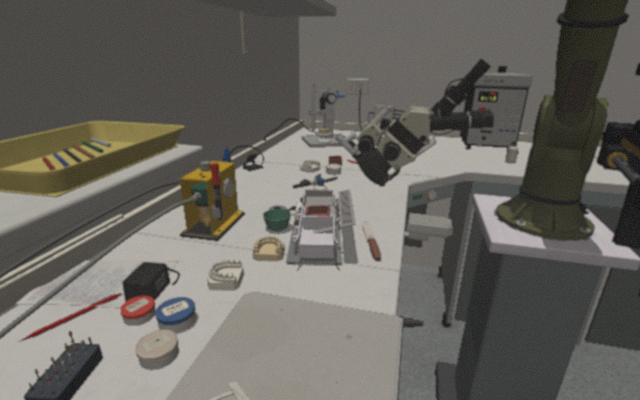

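View pics/top0.png

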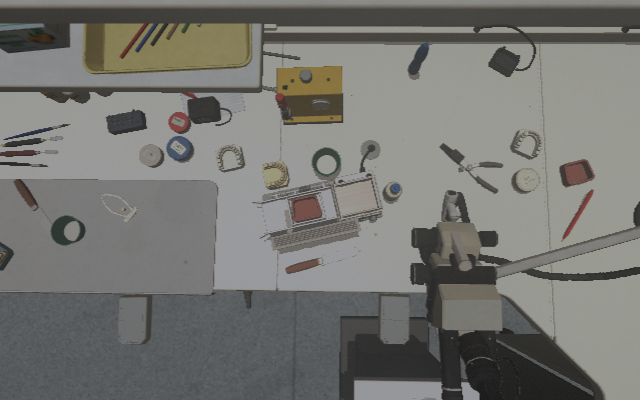

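```bash
cat > h.py <<'E'
import numpy as np,cv2
from station import bot,vision,order
def proj(f,P):
    T=np.linalg.inv(f["world_from_camera"]);p=T[:3,:3]@np.asarray(P,float)+T[:3,3];p=p*[1,-1,-1]
    q=f["intrinsics"]@p;return q[:2]/q[2]
def ray(f,uv,z):
    T=f["world_from_camera"];d=np.linalg.inv(f["intrinsics"])@[uv[0],uv[1],1];d=T[:3,:3]@(d*[1,-1,-1]);o=T[:3,3]
    return o+d*(z-o[2])/d[2]
E
python3 - <<'E'
from h import *
for n in("side","top"):
    f=vision.grab_frame(n)
    for P in [(0,0,0),(0.143,.634,.2),(.143,-.634,.2),(.634,-.143,.2),(.634,.143,.2),(.6,.3,0)]: print(n,P,proj(f,P).round())
    im=f["image"]
    c=im[150:290,230:420] if n=="top" else im[160:280,240:400]
    cv2.imwrite(f"pics/{n}0c.png",cv2.resize(c,None,fx=4 if n=="top" else 5,fy=4 if n=="top" else 5,interpolation=cv2.INTER_CUBIC))
E
```

```text
side (0, 0, 0) [542. 219.]
side (0.143, 0.634, 0.2) [631. 288.]
side (0.143, -0.634, 0.2) [468. 106.]
side (0.634, -0.143, 0.2) [321. 119.]
side (0.634, 0.143, 0.2) [292. 138.]
side (0.6, 0.3, 0) [285. 243.]
top (0, 0, 0) [425. 452.]
top (0.143, 0.634, 0.2) [ 91. 416.]
top (0.143, -0.634, 0.2) [823. 431.]
top (0.634, -0.143, 0.2) [521. 149.]
top (0.634, 0.143, 0.2) [369. 148.]
top (0.6, 0.3, 0) [296. 183.]
```

View pics/top0c.png

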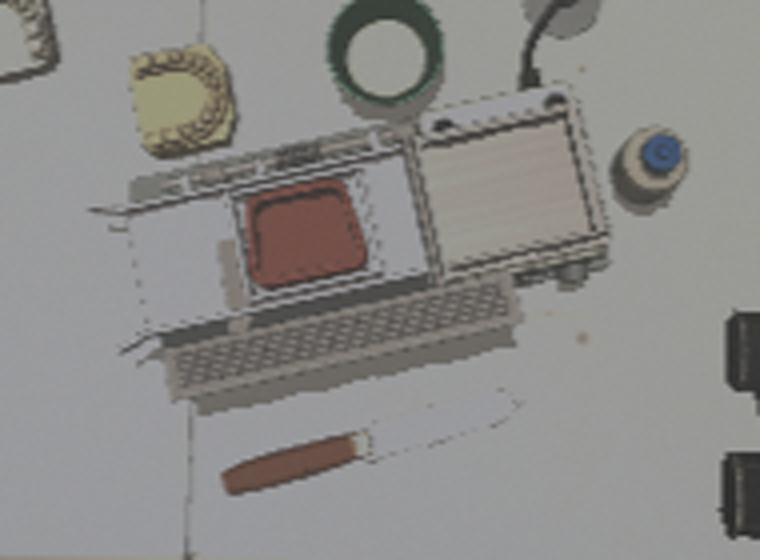

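View pics/side0c.png

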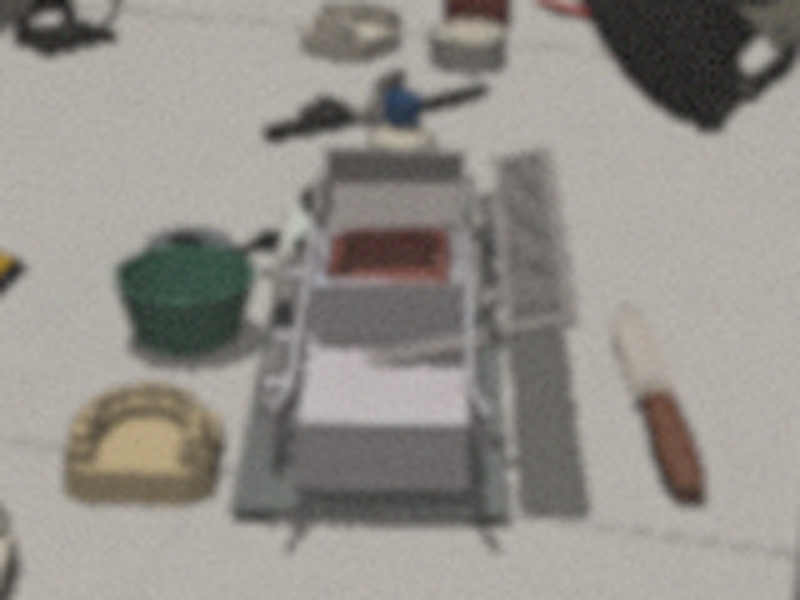

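```bash
python3 - <<'E'
from h import *
f=vision.grab_frame("top");im=f["image"]
c=im[165:255,248:348];cv2.imwrite("pics/ta.png",cv2.resize(c,None,fx=6.5,fy=6.5,interpolation=cv2.INTER_CUBIC))
c=im[165:255,310:400];cv2.imwrite("pics/tb.png",cv2.resize(c,None,fx=6.5,fy=6.5,interpolation=cv2.INTER_CUBIC))
E
```

```text
(no output)
```

View pics/ta.png

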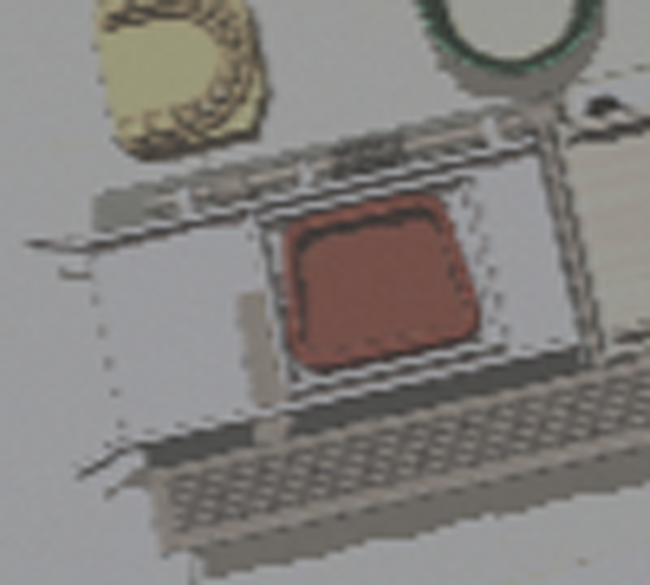

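View pics/tb.png

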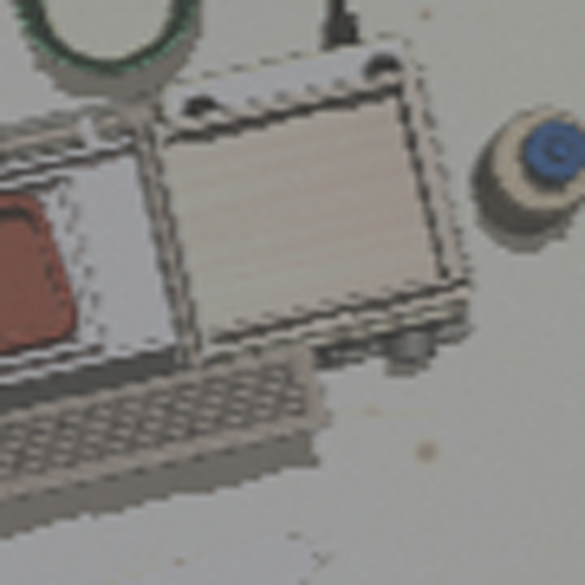

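```bash
cat >> h.py <<'E'
def w(pose,P):
    x,y,a=pose;P=np.asarray(P,float);return np.array([x+np.cos(a)*P[0]-np.sin(a)*P[1],y+np.sin(a)*P[0]+np.cos(a)*P[1],P[2]])
E
python3 - <<'E'
from h import *
from scipy.optimize import least_squares
f=vision.grab_frame("top")
A=lambda u,v:(248+u/6.5,165+v/6.5)
B=lambda u,v:(310+u/6.5,165+v/6.5)
pts=[((-.165,.034,.048),A(95,255)),((-.165,-.034,.048),A(122,438)),((.09,.034,.048),B(398,98)),((.09,-.034,.048),B(438,283)),
((-.155,-.0474,.0825),A(150,470)),((-.155,-.0746,.0895),A(165,552)),((.038,-.0474,.0825),B(306,350)),((.038,-.0746,.0895),B(320,428))]
r=least_squares(lambda p:np.concatenate([proj(f,w(p,a))-b for a,b in pts]),[.55,.27,-1.38],loss="soft_l1")
print(r.x);
for a,b in pts: print(a,(proj(f,w(r.x,a))-b).round(2))
T=r.x
# tray rear top edge etc
P=lambda X,t:proj(f,w(T,X))
im=f["image"].copy();S=6;big=cv2.resize(im[160:260,245:375],None,fx=S,fy=S,interpolation=cv2.INTER_CUBIC)
def line(ps,c):
    q=[tuple(int(v) for v in ((proj(f,w(T,p))-[245,160])*S+S/2)) for p in ps]
    for i in range(len(q)-1): cv2.line(big,q[i],q[i+1],c,1)
line([(-.165,.034,.048),(-.165,-.034,.048),(.09,-.034,.048),(.09,.034,.048),(-.165,.034,.048)],(0,255,0))
line([(-.155,-.0474,.0825),(-.155,-.0746,.0895),(.038,-.0746,.0895),(.038,-.0474,.0825),(-.155,-.0474,.0825)],(255,0,0))
line([(0,-.034,.05),(0,.034,.05)],(0,0,255))
for tx in(-.07,):
  line([(tx-.038,-.031,.08),(tx-.038,.031,.08)],(0,255,255))
  line([(tx+.038,-.031,.072),(tx+.038,.031,.072)],(0,255,255))
cv2.imwrite("pics/ov.png",big)
f=vision.grab_frame("side");im=f["image"];S=6
big=cv2.resize(im[180:270,280:370],None,fx=S,fy=S,interpolation=cv2.INTER_CUBIC)
def line(ps,c):
    q=[tuple(int(v) for v in ((proj(f,w(T,p))-[280,180])*S+S/2)) for p in ps]
    for i in range(len(q)-1): cv2.line(big,q[i],q[i+1],c,1)
line([(-.165,.034,.048),(-.165,-.034,.048),(.09,-.034,.048),(.09,.034,.048),(-.165,.034,.048)],(0,255,0))
line([(-.155,-.0474,.0825),(-.155,-.0746,.0895),(.038,-.0746,.0895),(.038,-.0474,.0825),(-.155,-.0474,.0825)],(255,0,0))
line([(-.108,-.031,.08),(-.108,.031,.08),(-.108,.031,.048),(-.108,-.031,.048)],(0,255,255))
cv2.imwrite("pics/ovs.png",big)
E
```

```text
[ 0.54684089  0.20385573 -1.3451167 ]
(-0.165, 0.034, 0.048) [-1.25 -0.53]
(-0.165, -0.034, 0.048) [0.4  0.68]
(0.09, 0.034, 0.048) [-0.02 -0.16]
(0.09, -0.034, 0.048) [0.6  0.47]
(-0.155, -0.0474, 0.0825) [-0.88  0.17]
(-0.155, -0.0746, 0.0895) [-1.24 -0.03]
(0.038, -0.0474, 0.0825) [ 0.6  -0.37]
(0.038, -0.0746, 0.0895) [ 1.46 -0.2 ]
```

View pics/ov.png

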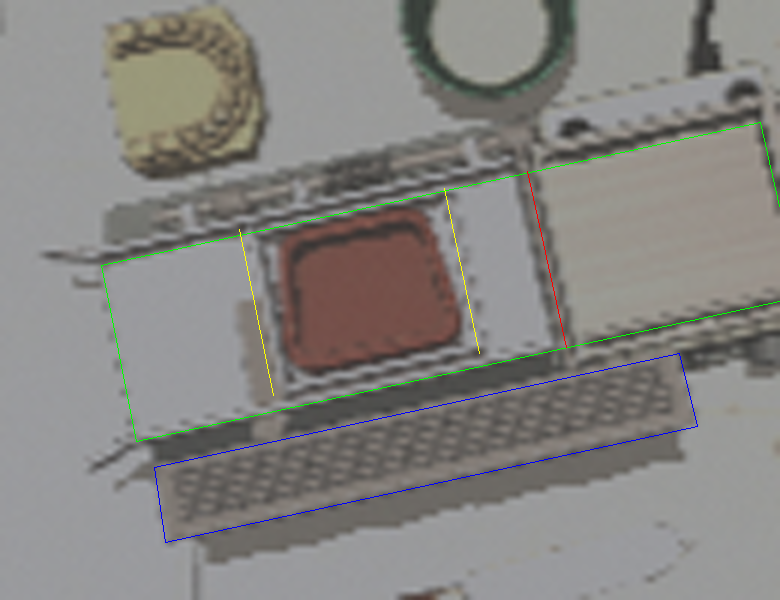

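View pics/ovs.png

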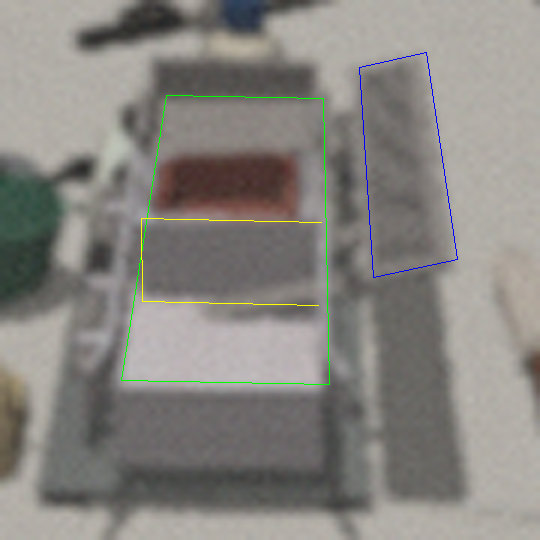

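```bash
python3 - <<'E'
from h import *
t=vision.grab_frame("top");s=vision.grab_frame("side")
for uv in [(453,200),(460,250),(468,300),(455,370),(600,245),(380,370)]:
    for z in (0,.1,.2,.3,.4,.5): P=ray(t,uv,z); print(uv,P.round(3),proj(s,P).round())
im=s["image"][0:260,330:640];cv2.imwrite("pics/s1.png",cv2.resize(im,None,fx=2.5,fy=2.3,interpolation=cv2.INTER_CUBIC))
im=t["image"][170:400,330:640];cv2.imwrite("pics/t1.png",cv2.resize(im,None,fx=2.5,fy=2.5,interpolation=cv2.INTER_CUBIC))
E
```

```text
(453, 200) [ 0.562 -0.075  0.   ] [337. 189.]
(453, 200) [ 0.549 -0.044  0.1  ] [340. 161.]
(453, 200) [ 0.536 -0.013  0.2  ] [344. 129.]
(453, 200) [0.523 0.017 0.3  ] [348.  93.]
(453, 200) [0.51  0.048 0.4  ] [353.  51.]
(453, 200) [0.496 0.079 0.5  ] [358.   1.]
(460, 250) [ 0.445 -0.088  0.   ] [375. 191.]
(460, 250) [ 0.444 -0.056  0.1  ] [376. 163.]
(460, 250) [ 0.444 -0.024  0.2  ] [377. 130.]
(460, 250) [0.444 0.008 0.3  ] [379.  94.]
(460, 250) [0.443 0.041 0.4  ] [381.  51.]
(460, 250) [0.443 0.073 0.5  ] [383.   1.]
(468, 300) [ 0.33  -0.103  0.   ] [413. 193.]
(468, 300) [ 0.342 -0.07   0.1  ] [412. 164.]
(468, 300) [ 0.355 -0.036  0.2  ] [411. 132.]
(468, 300) [ 0.367 -0.002  0.3  ] [410.  94.]
(468, 300) [0.379 0.032 0.4  ] [409.  51.]
(468, 300) [0.391 0.066 0.5  ] [408.   1.]
(455, 370) [ 0.175 -0.07   0.   ] [468. 202.]
(455, 370) [ 0.204 -0.04   0.1  ] [464. 171.]
(455, 370) [ 0.233 -0.01   0.2  ] [459. 137.]
(455, 370) [0.262 0.021 0.3  ] [454.  97.]
(455, 370) [0.291 0.051 0.4  ] [449.  52.]
(455, 370) [0.32  0.081 0.5  ] [442.  -0.]
(600, 245) [ 0.46  -0.412  0.   ] [380. 162.]
(600, 245) [ 0.458 -0.345  0.1  ] [381. 141.]
(600, 245) [ 0.456 -0.277  0.2  ] [382. 116.]
(600, 245) [ 0.454 -0.21   0.3  ] [383.  86.]
(600, 245) [ 0.452 -0.143  0.4  ] [384.  51.]
(600, 245) [ 0.45  -0.075  0.5  ] [386.   9.]
(380, 370) [0.172 0.099 0.   ] [477. 228.]
(380, 370) [0.201 0.111 0.1  ] [472. 190.]
(380, 370) [0.23  0.123 0.2  ] [466. 149.]
(380, 370) [0.26  0.135 0.3  ] [460. 103.]
(380, 370) [0.289 0.146 0.4  ] [453.  52.]
(380, 370) [0.318 0.158 0.5  ] [445.  -6.]
```

View pics/s1.png

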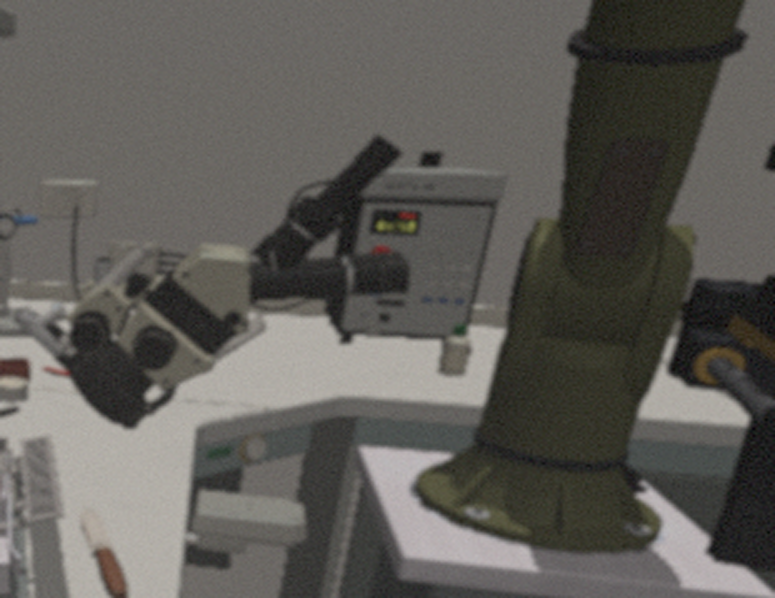

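View pics/t1.png

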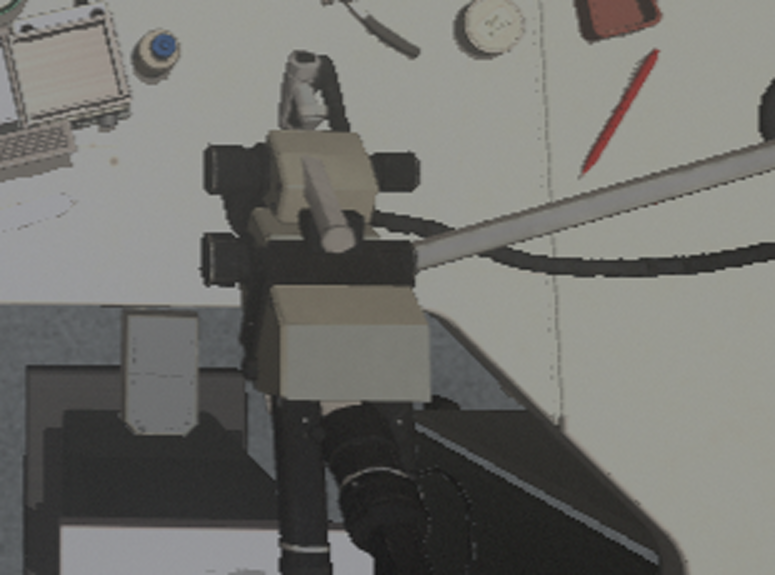

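```bash
cat > calc.py <<'E'
from h import *
import sys
from scipy.spatial.transform import Rotation as Ro
V=(0.54684,0.20386,-1.3451)
def rel(tx,ty,tz):
    s=bot.read_state();R=Ro.from_rotvec(s["tool_rot"])
    p=w(V,(tx,ty,tz));d=R.inv().apply(p-s["position"])/0.4
    a=V[2]+np.pi/2
    Rt=Ro.from_matrix(np.array([[np.cos(a),np.sin(a),0],[np.sin(a),-np.cos(a),0],[0,0,-1]]))
    dr=(R.inv()*Rt).as_rotvec()/(2*np.pi)
    print("world",p.round(4),"tr",d.round(4),"rot",dr.round(4))
def vib():
    s=bot.read_state();p=s["position"]-[V[0],V[1],0];c,sn=np.cos(V[2]),np.sin(V[2])
    print("t",s["time"],"vib",np.round([c*p[0]+sn*p[1],-sn*p[0]+c*p[1],p[2]],4),"F",s["force"].round(1),"op",round(s["opening"]*87,1),"q",s["joint_pos"].round(2))
if __name__=="__main__":
    vib()
    if len(sys.argv)>1: rel(*map(float,sys.argv[1:4]))
E
python3 calc.py -.13 -.0325 .2
```

```text
t 0.45 vib [-0.5096 -0.2973  0.2001] F [ 0.3  0.1 -0. ] op 86.9 q [-1.33  0.32 -0.07  1.45  0.02  1.37 -0.06]
world [0.4861 0.3233 0.2   ] tr [-5.6920e-01  1.0075e+00  3.0000e-04] rot [0.     0.     0.1788]
```

```bash
python3 -m handwheel '[{"translation":[-0.07,0.12,0],"delta_rot":[0,0,0.022]},{"translation":[-0.14,0.25,0],"delta_rot":[0,0,0.045]},{"translation":[-0.21,0.38,0],"delta_rot":[0,0,0.067]},{"translation":[-0.28,0.51,0],"delta_rot":[0,0,0.09]},{"translation":[-0.35,0.64,0],"delta_rot":[0,0,0.112]},{"translation":[-0.42,0.77,0],"delta_rot":[0,0,0.134]},{"translation":[-0.49,0.88,0],"delta_rot":[0,0,0.156]},{"translation":[-0.56,0.98,0],"delta_rot":[0,0,0.178]}]' 54; python3 calc.py -.13 -.0325 .13; python3 - <<'E'
from h import *
for n in("side","top"): cv2.imwrite(f"pics/{n}1.png",vision.grab_frame(n)["image"])
E
```

```text
time: 1.45
position: [0.4775, 0.3278, 0.2005]
tool_rot: [-3.121, -0.353, -0.001]
force: [0.3, -0.5, -0.1]
opening: 0.621
t 1.45 vib [-0.1363 -0.0398  0.2005] F [ 0.3 -0.5 -0.1] op 54.0 q [-0.92  0.17  0.31  1.64 -0.05  1.33 -0.38]
world [0.4861 0.3233 0.13  ] tr [0.0181 0.0159 0.1762] rot [-0.0001 -0.0001 -0.0001]
```

View pics/side1.png

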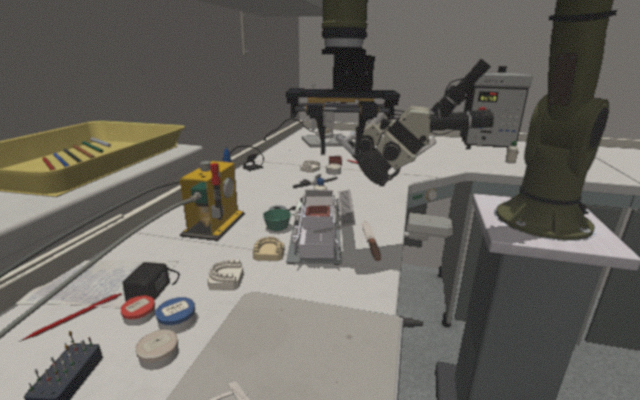

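View pics/top1.png

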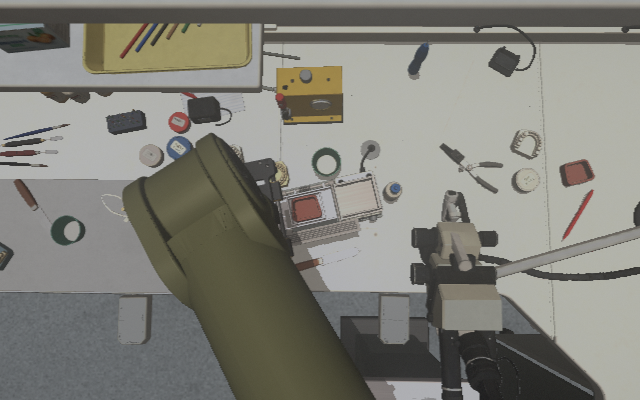

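```bash
python3 -m handwheel '[{"translation":[0.018,0.016,0.1],"delta_rot":[0,0,0]},{"translation":[0.018,0.016,0.17],"delta_rot":[0,0,0]},{"translation":[0.018,0.016,0.21],"delta_rot":[0,0,0]},{"translation":[0.018,0.016,0.21],"delta_rot":[0,0,0]}]'; python3 calc.py -.13 -.0325 .068; python3 - <<'E'
from h import *
im=vision.grab_frame("side")["image"][90:270,240:400]; cv2.imwrite("pics/side2.png",cv2.resize(im,None,fx=3.3,fy=3.3,interpolation=cv2.INTER_CUBIC))
im=vision.grab_frame("top")["image"][150:270,240:400]; cv2.imwrite("pics/top2.png",cv2.resize(im,None,fx=4,fy=4,interpolation=cv2.INTER_CUBIC))
E
```

```text
time: 2.05
position: [0.4838, 0.3248, 0.1153]
tool_rot: [3.12, 0.363, -0.003]
force: [0.3, 0.1, 0.7]
opening: 0.62
t 2.05 vib [-0.132  -0.0344  0.1153] F [0.3 0.1 0.7] op 53.9 q [-0.91  0.24  0.31  1.74 -0.08  1.18 -0.34]
world [0.4861 0.3233 0.068 ] tr [0.005  0.0048 0.1183] rot [0.0001 0.0003 0.0009]
```

View pics/side2.png

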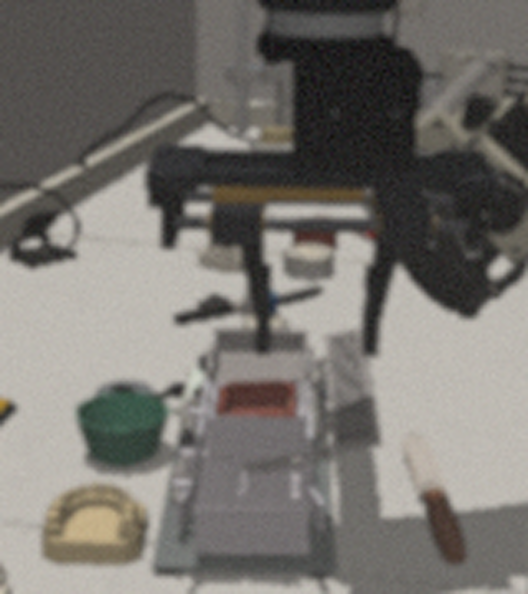

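View pics/top2.png

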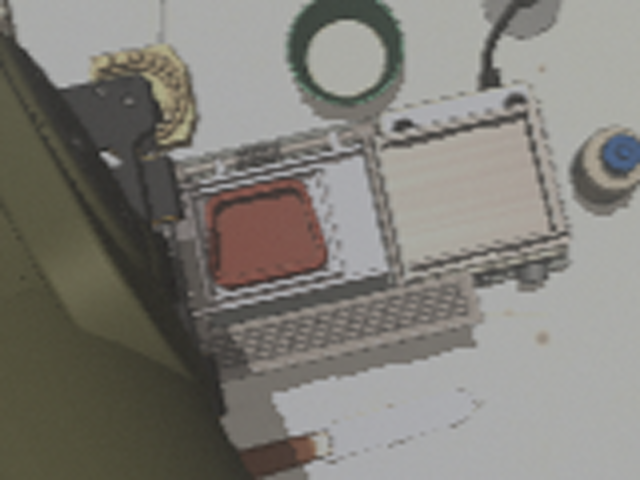

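```bash
python3 - <<'E'
from calc import *
f=vision.grab_frame("side")
for P in [(-.132,.000,.101),(-.132,-.069,.101),(-.132,-.061,.086),(-.132,-.069,.054)]: print(P,proj(f,w(V,P)))
E
```

```text
(-0.132, 0.0, 0.101) [317.82974708 211.70704933]
(-0.132, -0.069, 0.101) [352.53026165 212.45776714]
(-0.132, -0.061, 0.086) [348.19003033 219.20777348]
(-0.132, -0.069, 0.054) [351.46882693 233.53323545]
```

```bash
python3 - <<'E'
from h import *
im=vision.grab_frame("side")["image"][150:250,290:380]; cv2.imwrite("pics/side3.png",cv2.resize(im,None,fx=6,fy=6,interpolation=cv2.INTER_CUBIC)*1)
E
```

```text
(no output)
```

View pics/side3.png

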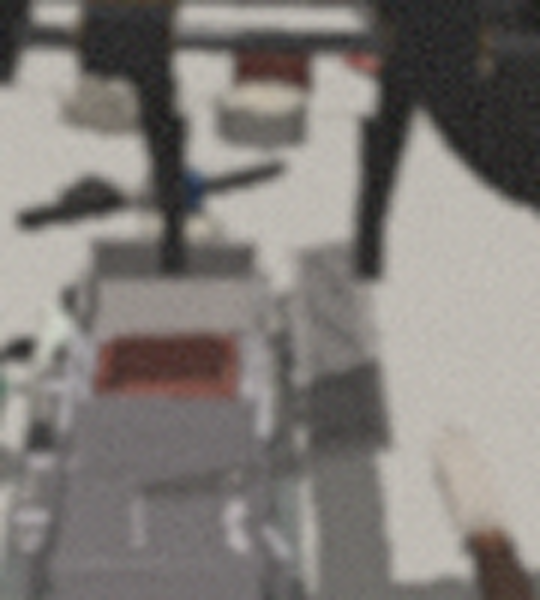

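```bash
python3 -m handwheel '[{"translation":[0.005,0.005,0.02],"delta_rot":[0,0,0]},{"translation":[0.005,0.005,0.035],"delta_rot":[0,0,0]},{"translation":[0.005,0.005,0.035],"delta_rot":[0,0,0]}]'; python3 calc.py; python3 - <<'E'
from h import *
im=vision.grab_frame("side")["image"][150:250,290:380]; cv2.imwrite("pics/side4.png",cv2.resize(im,None,fx=6,fy=6,interpolation=cv2.INTER_CUBIC)*1)
E
```

```text
time: 2.62
position: [0.4865, 0.3229, 0.1013]
tool_rot: [3.12, 0.361, -0.002]
force: [0.0, -0.2, -0.8]
opening: 0.62
t 2.625 vib [-0.1295 -0.0321  0.1013] F [ 0.  -0.2 -0.8] op 54.0 q [-0.9   0.25  0.31  1.75 -0.08  1.15 -0.33]
```

View pics/side4.png

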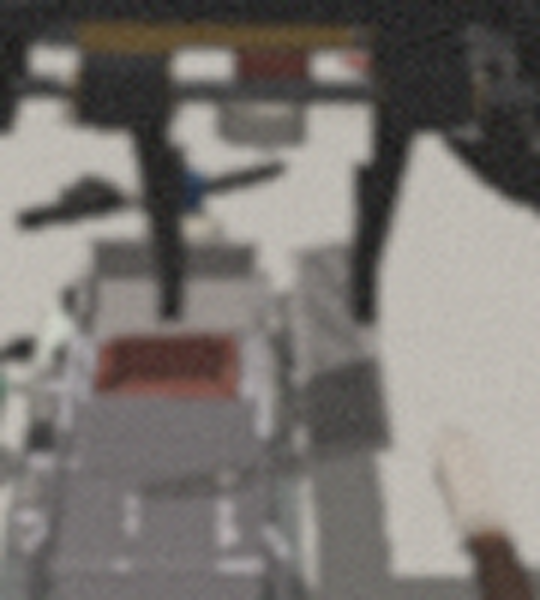

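```bash
python3 - <<'E'
from calc import *
f=vision.grab_frame("top")
cv2.imwrite("pics/top3.png",cv2.resize(f["image"][130:290,210:390],None,fx=4,fy=4,interpolation=cv2.INTER_CUBIC)*1)
for y in (.0625,.002,-.067):
  for z in (.087,.158,.2): print(y,z,(proj(f,w(V,(-.1295,y,z)))-[210,130])*4, (proj(vision.grab_frame("side"),w(V,(-.1295,y,z)))))
E
```

```text
0.0625 0.087 [245.98191869 221.67779001] [286.75676968 216.8868173 ]
0.0625 0.158 [223.32403753 198.18980838] [285.95063302 183.62375611]
0.0625 0.2 [207.8655823  182.16501286] [285.44437523 162.73438975]
0.002 0.087 [267.83623328 329.85799596] [316.80438509 217.54236378]
0.002 0.158 [246.98350916 316.10733336] [317.13600973 184.27175189]
0.002 0.2 [232.73854655 306.71394796] [317.34428368 163.37643549]
-0.067 0.087 [293.20693105 455.44451571] [351.14246065 218.2915149 ]
-0.067 0.158 [274.49468087 453.22152297] [352.77701841 185.01233052]
-0.067 0.2 [261.69303228 451.70070258] [353.80365594 164.11024904]
```

View pics/top3.png

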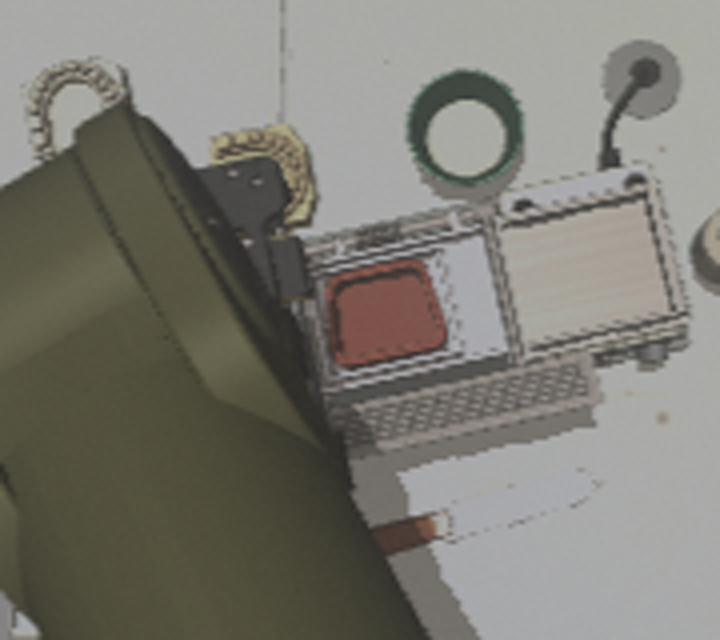

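```bash
python3 -m handwheel '[{"translation":[0,0,0.02],"delta_rot":[0,0,0]},{"translation":[0,0,0.03],"delta_rot":[0,0,0]},{"translation":[0,0,0.03],"delta_rot":[0,0,0]}]'; python3 calc.py; python3 - <<'E'
from h import *
im=vision.grab_frame("side")["image"][150:250,290:380]; cv2.imwrite("pics/side5.png",cv2.resize(im,None,fx=6,fy=6,interpolation=cv2.INTER_CUBIC)*1)
E
```

```text
time: 3.55
position: [0.4866, 0.3229, 0.0894]
tool_rot: [3.12, 0.361, -0.002]
force: [-0.7, -0.1, 0.5]
opening: 0.618
t 3.55 vib [-0.1295 -0.0321  0.0894] F [-0.7 -0.1  0.5] op 53.8 q [-0.9   0.27  0.31  1.76 -0.09  1.13 -0.33]
```

View pics/side5.png

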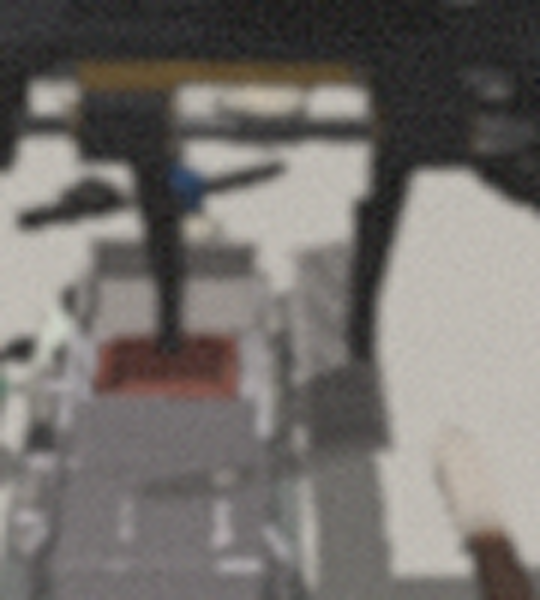

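```bash
python3 -m handwheel '[{"translation":[0,0,0.02],"delta_rot":[0,0,0]},{"translation":[0,0,0.03],"delta_rot":[0,0,0]},{"translation":[0,0,0.03],"delta_rot":[0,0,0]}]'; python3 calc.py; python3 -m handwheel '[{"translation":[0,0,0.02],"delta_rot":[0,0,0]},{"translation":[0,0,0.02],"delta_rot":[0,0,0]}]'; python3 calc.py; python3 - <<'E'
from h import *
im=vision.grab_frame("side")["image"][150:250,290:380]; cv2.imwrite("pics/side6.png",cv2.resize(im,None,fx=6,fy=6,interpolation=cv2.INTER_CUBIC)*1)
E
```

```text
time: 3.98
position: [0.4867, 0.323, 0.0776]
tool_rot: [3.12, 0.361, -0.001]
force: [0.1, 0.2, 0.8]
opening: 0.623
t 3.975 vib [-0.1296 -0.032   0.0776] F [0.1 0.2 0.8] op 54.2 q [-0.9   0.28  0.31  1.78 -0.09  1.1  -0.33]
time: 4.22
position: [0.4865, 0.3229, 0.0694]
tool_rot: [3.12, 0.361, -0.002]
force: [-1.0, -0.5, 0.3]
opening: 0.621
t 4.225 vib [-0.1296 -0.0321  0.0694] F [-1.  -0.5  0.3] op 54.1 q [-0.9   0.29  0.31  1.78 -0.1   1.09 -0.32]
```

View pics/side6.png

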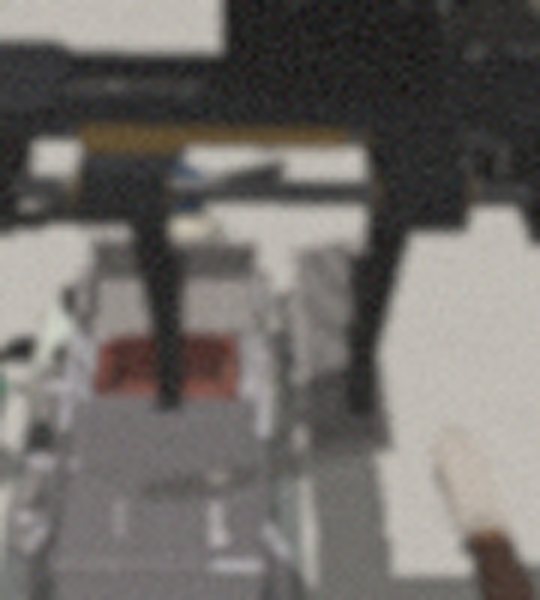

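```bash
python3 -m handwheel '[{"translation":[0,0,0.015],"delta_rot":[0,0,0]},{"translation":[0,0,0.015],"delta_rot":[0,0,0]}]'; python3 calc.py; python3 -m handwheel '[{"translation":[0,0,0.015],"delta_rot":[0,0,0]},{"translation":[0,0,0.015],"delta_rot":[0,0,0]}]'; python3 calc.py; python3 - <<'E'
from h import *
im=vision.grab_frame("side")["image"][150:250,290:380]; cv2.imwrite("pics/side7.png",cv2.resize(im,None,fx=6,fy=6,interpolation=cv2.INTER_CUBIC)*1)
E
```

```text
time: 4.53
position: [0.4872, 0.3235, 0.0641]
tool_rot: [-3.12, -0.362, -0.001]
force: [-0.3, 0.4, 2.6]
opening: 0.621
t 4.525 vib [-0.1299 -0.0314  0.0641] F [-0.3  0.4  2.6] op 54.0 q [-0.89  0.29  0.31  1.79 -0.1   1.08 -0.32]
time: 4.78
position: [0.4869, 0.3235, 0.0579]
tool_rot: [-3.12, -0.362, 0.0]
force: [0.2, -0.1, 1.9]
opening: 0.619
t 4.775 vib [-0.13   -0.0316  0.0579] F [ 0.2 -0.1  1.9] op 53.9 q [-0.89  0.3   0.31  1.79 -0.1   1.06 -0.32]
```

View pics/side7.png

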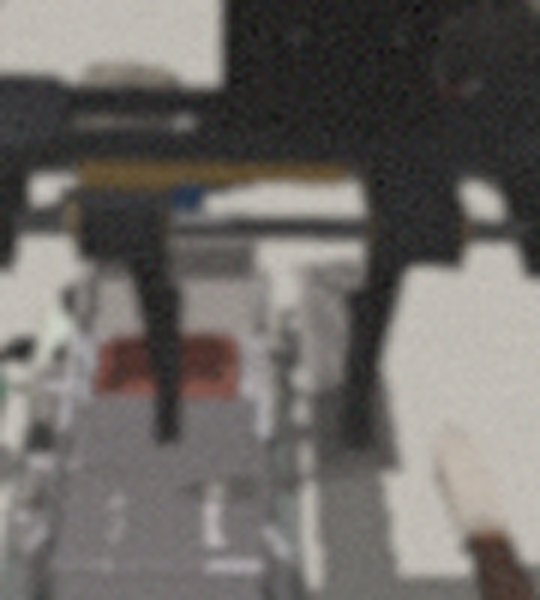

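```bash
python3 -m handwheel '[{"translation":[0,0,0.02],"delta_rot":[0,0,0]},{"translation":[0,0,0.04],"delta_rot":[0,0,0]},{"translation":[0,0,0.04],"delta_rot":[0,0,0]}]'; python3 calc.py; python3 - <<'E'
from h import *
im=vision.grab_frame("side")["image"][150:250,290:380]; cv2.imwrite("pics/side8.png",cv2.resize(im,None,fx=6,fy=6,interpolation=cv2.INTER_CUBIC)*1)
im=vision.grab_frame("top")["image"][150:250,270:390]; cv2.imwrite("pics/top8.png",cv2.resize(im,None,fx=6,fy=6,interpolation=cv2.INTER_CUBIC)*1)
E
```

```text
time: 5.2
position: [0.4862, 0.3231, 0.0412]
tool_rot: [3.12, 0.362, -0.002]
force: [-1.9, -0.0, 2.7]
opening: 0.62
t 5.2 vib [-0.1298 -0.0324  0.0412] F [-1.9 -0.   2.7] op 54.0 q [-0.89  0.32  0.3   1.81 -0.11  1.03 -0.32]
```

View pics/side8.png

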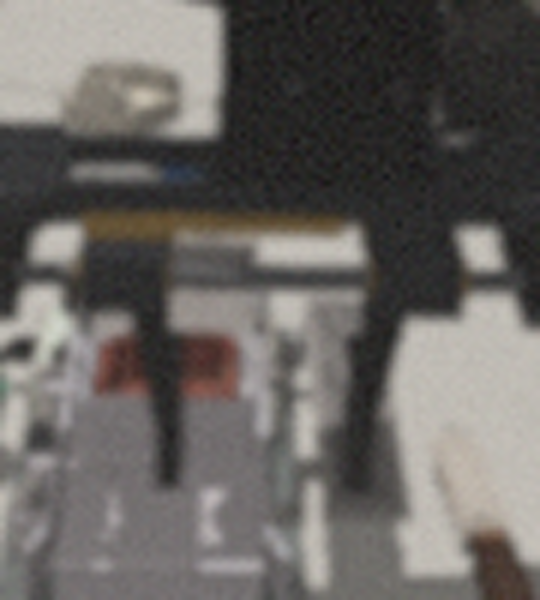

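View pics/top8.png

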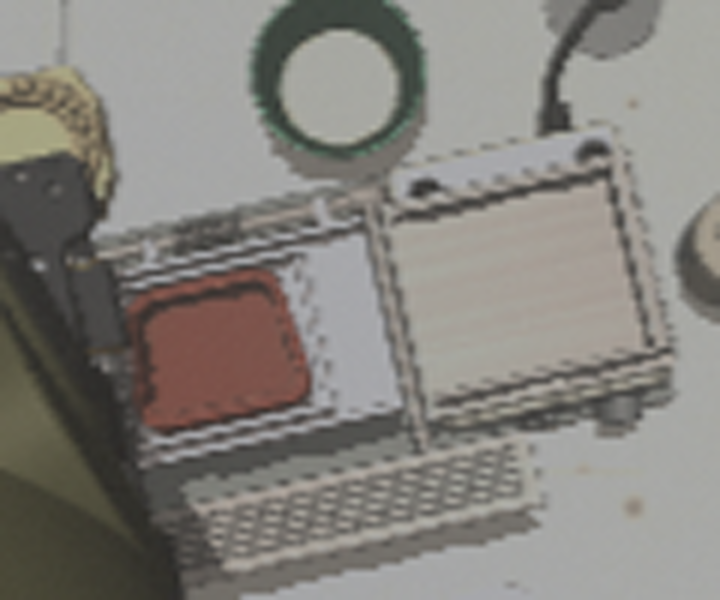

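```bash
python3 -m handwheel '[{"translation":[0,0,0.01],"delta_rot":[0,0,0]},{"translation":[0,0,0.015],"delta_rot":[0,0,0]},{"translation":[0,0,0.015],"delta_rot":[0,0,0]}]'; python3 calc.py; python3 - <<'E'
from h import *
im=vision.grab_frame("side")["image"][150:250,290:380]; cv2.imwrite("pics/side9.png",cv2.resize(im,None,fx=6,fy=6,interpolation=cv2.INTER_CUBIC)*1)
im=vision.grab_frame("top")["image"][150:250,270:390]; cv2.imwrite("pics/top9.png",cv2.resize(im,None,fx=6,fy=6,interpolation=cv2.INTER_CUBIC)*1)
E
```

```text
time: 5.68
position: [0.4866, 0.3232, 0.0359]
tool_rot: [3.121, 0.362, -0.001]
force: [-3.0, -0.6, 4.3]
opening: 0.62
t 5.675 vib [-0.1298 -0.032   0.0359] F [-3.  -0.6  4.3] op 53.9 q [-0.89  0.32  0.3   1.81 -0.11  1.02 -0.31]
```

View pics/side9.png

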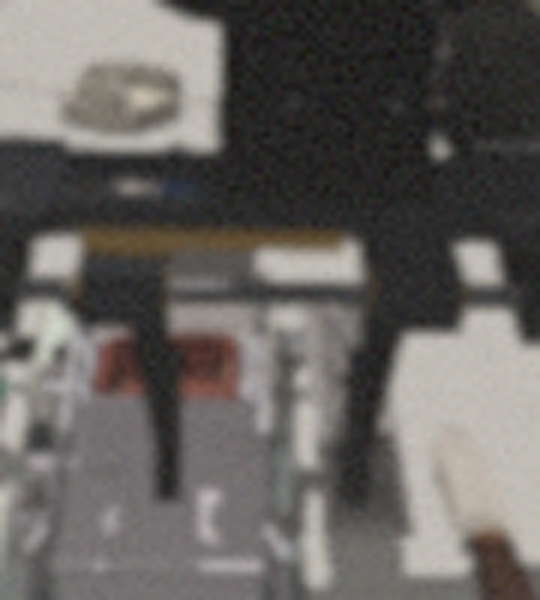

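View pics/top9.png

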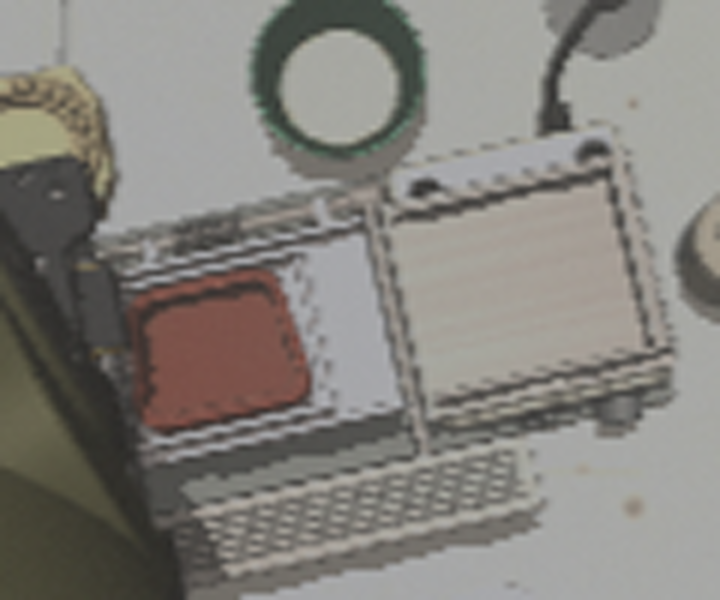

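```bash
python3 - <<'E'
from calc import *
f=vision.grab_frame("top")
for h in (.003,.008,.014,.02):
  t=.25-.31*(38-h*1e3)/35; yc=-.061-.008*(38-h*1e3)/35
  for s in(-1,1):
    P=(.038,yc-s*.014*np.cos(t),.048+h+s*.014*np.sin(t)); print(h,s,((proj(f,w(V,P))-[270,150])*6).round())
print(((proj(f,w(V,(.038,-.0474,.0825)))-[270,150])*6).round(),((proj(f,w(V,(.038,-.0746,.0895)))-[270,150])*6).round())
E
```

```text
0.003 -1 [526. 437.]
0.003 1 [542. 511.]
0.008 -1 [526. 434.]
0.008 1 [542. 508.]
0.014 -1 [526. 429.]
0.014 1 [543. 503.]
0.02 -1 [526. 424.]
0.02 1 [543. 499.]
[526. 411.] [544. 484.]
```

```bash
python3 -m handwheel '[{"translation":[0,0.015,0],"delta_rot":[0,0,0]},{"translation":[0,0.03,0],"delta_rot":[0,0,0]},{"translation":[0,0.045,0],"delta_rot":[0,0,0]},{"translation":[0,0.06,0],"delta_rot":[0,0,0]},{"translation":[0,0.07,0],"delta_rot":[0,0,0]},{"translation":[0,0.07,0],"delta_rot":[0,0,0]}]'; python3 calc.py; python3 - <<'E'
from h import *
im=vision.grab_frame("side")["image"][150:250,290:380]; cv2.imwrite("pics/side10.png",cv2.resize(im,None,fx=6,fy=6,interpolation=cv2.INTER_CUBIC)*1)
im=vision.grab_frame("top")["image"][150:250,270:390]; cv2.imwrite("pics/top10.png",cv2.resize(im,None,fx=6,fy=6,interpolation=cv2.INTER_CUBIC)*1)
E
```

```text
time: 6.58
position: [0.4941, 0.2962, 0.0368]
tool_rot: [-3.12, -0.361, -0.002]
force: [-1.3, 4.0, 4.4]
opening: 0.619
t 6.575 vib [-0.1018 -0.0308  0.0368] F [-1.3  4.   4.4] op 53.9 q [-0.86  0.31  0.32  1.83 -0.11  1.02 -0.27]
```

View pics/side10.png

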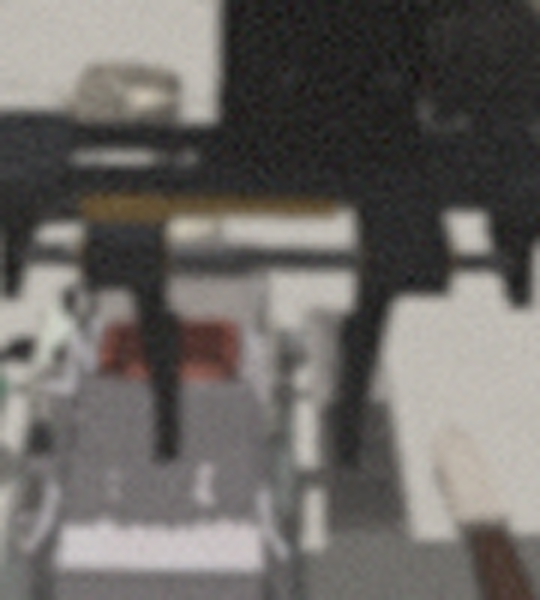

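View pics/top10.png

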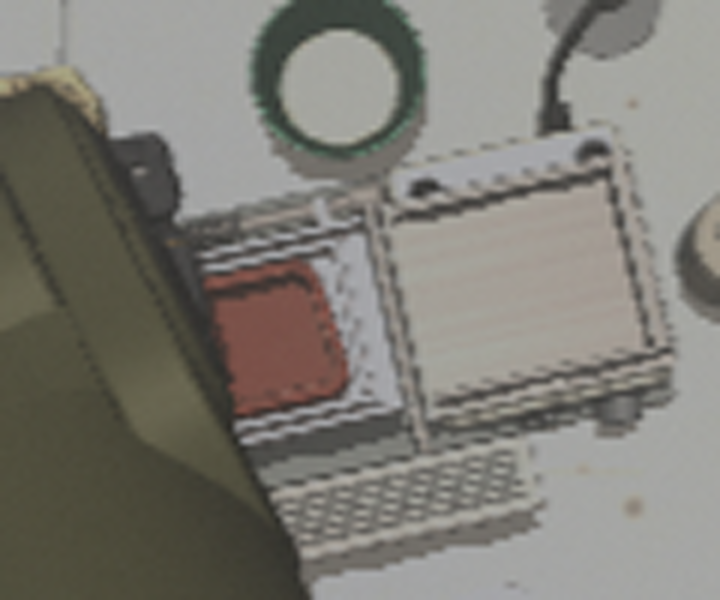

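```bash
python3 -m handwheel '[{"translation":[0,0.015,0.002],"delta_rot":[0,0,0]},{"translation":[0,0.03,0.004],"delta_rot":[0,0,0]},{"translation":[0,0.045,0.004],"delta_rot":[0,0,0]},{"translation":[0,0.06,0.004],"delta_rot":[0,0,0]},{"translation":[0,0.075,0.004],"delta_rot":[0,0,0]},{"translation":[0,0.09,0.004],"delta_rot":[0,0,0]}]'; python3 calc.py; python3 - <<'E'
from h import *
im=vision.grab_frame("side")["image"][150:250,290:380]; cv2.imwrite("pics/side11.png",cv2.resize(im,None,fx=6,fy=6,interpolation=cv2.INTER_CUBIC)*1)
im=vision.grab_frame("top")["image"][150:250,270:390]; cv2.imwrite("pics/top11.png",cv2.resize(im,None,fx=6,fy=6,interpolation=cv2.INTER_CUBIC)*1)
E
```

```text
time: 7.42
position: [0.5018, 0.2623, 0.0352]
tool_rot: [-3.118, -0.363, -0.002]
force: [-2.4, 6.6, 6.4]
opening: 0.619
t 7.425 vib [-0.0671 -0.0308  0.0352] F [-2.4  6.6  6.4] op 53.9 q [-0.82  0.29  0.33  1.86 -0.11  1.01 -0.21]
```

View pics/top11.png

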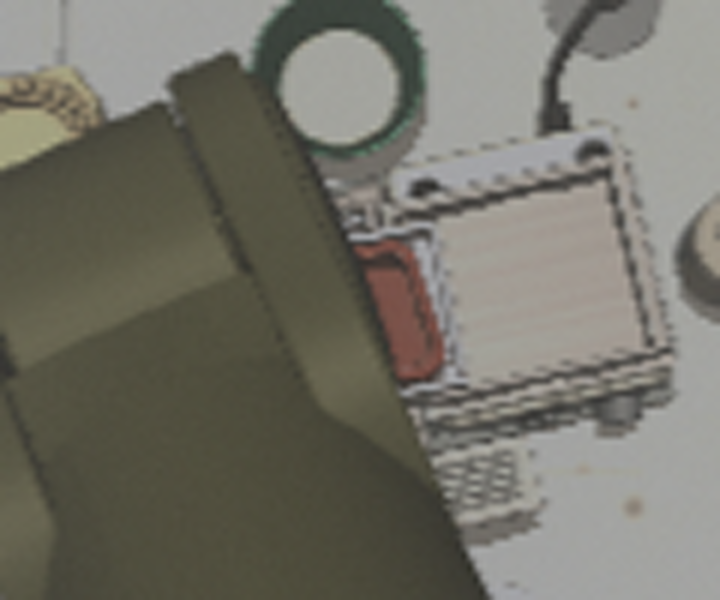

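View pics/side11.png

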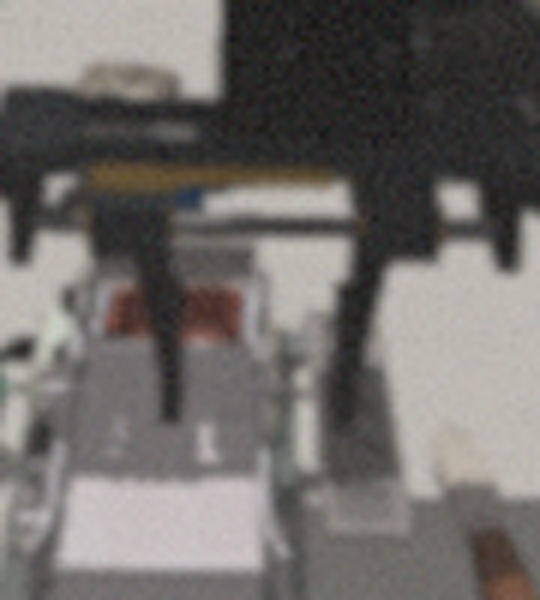

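```bash
python3 -m handwheel '[{"translation":[0,0.015,0],"delta_rot":[0,0,0]},{"translation":[0,0.03,0],"delta_rot":[0,0,0]},{"translation":[0,0.045,0],"delta_rot":[0,0,0]},{"translation":[0,0.06,0],"delta_rot":[0,0,0]},{"translation":[0,0.075,0],"delta_rot":[0,0,0]},{"translation":[0,0.09,0],"delta_rot":[0,0,0]},{"translation":[0,0.105,0],"delta_rot":[0,0,0]},{"translation":[0,0.12,0],"delta_rot":[0,0,0]}]'; python3 calc.py; python3 - <<'E'
from h import *
im=vision.grab_frame("side")["image"][150:250,290:380]; cv2.imwrite("pics/side12.png",cv2.resize(im,None,fx=6,fy=6,interpolation=cv2.INTER_CUBIC)*1)
im=vision.grab_frame("top")["image"][150:250,270:390]; cv2.imwrite("pics/top12.png",cv2.resize(im,None,fx=6,fy=6,interpolation=cv2.INTER_CUBIC)*1)
E
```

```text
time: 8.52
position: [0.5126, 0.2155, 0.035]
tool_rot: [-3.119, -0.363, -0.001]
force: [-1.2, 6.3, 6.1]
opening: 0.62
t 8.525 vib [-0.019  -0.0308  0.035 ] F [-1.2  6.3  6.1] op 53.9 q [-0.76  0.27  0.36  1.88 -0.11  1.   -0.12]
```

View pics/top12.png

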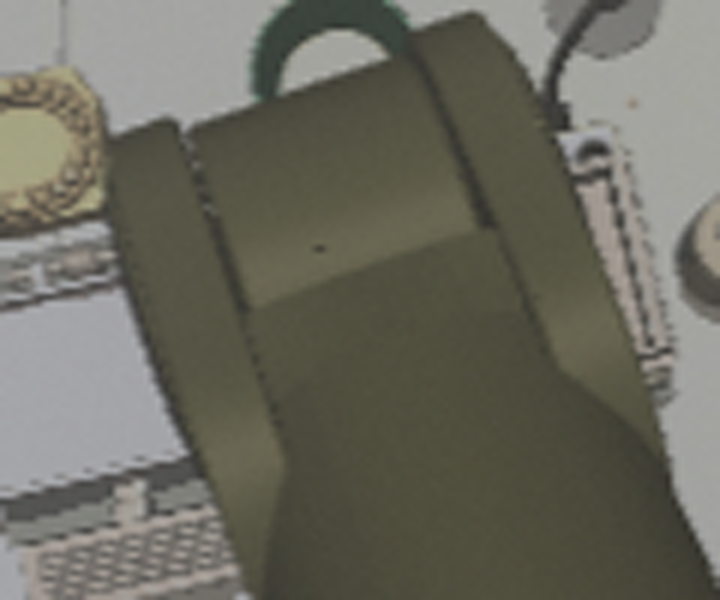

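View pics/side12.png

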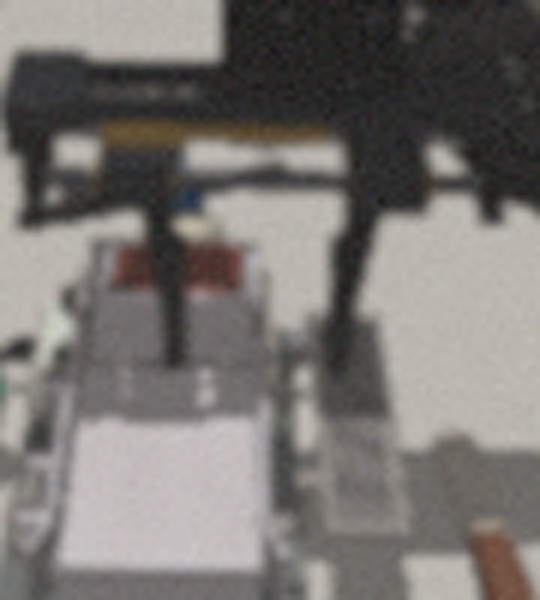

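```bash
python3 -m handwheel '[{"translation":[0,0.012,0],"delta_rot":[0,0,0]},{"translation":[0,0.024,0],"delta_rot":[0,0,0]},{"translation":[0,0.034,0],"delta_rot":[0,0,0]},{"translation":[0,0.042,0],"delta_rot":[0,0,0]},{"translation":[0,0.042,0],"delta_rot":[0,0,0]}]'; python3 calc.py;  python3 -m handwheel '[{"translation":[0,0.006,0],"delta_rot":[0,0,0]},{"translation":[0,0.006,0],"delta_rot":[0,0,0]}]'; python3 calc.py; python3 - <<'E'
from h import *
im=vision.grab_frame("side")["image"][150:250,290:380]; cv2.imwrite("pics/side13.png",cv2.resize(im,None,fx=6,fy=6,interpolation=cv2.INTER_CUBIC)*1)
E
```

```text
time: 9.25
position: [0.5165, 0.1984, 0.0349]
tool_rot: [-3.12, -0.362, -0.001]
force: [-0.9, 4.2, 5.8]
opening: 0.62
t 9.25 vib [-0.0015 -0.0308  0.0349] F [-0.9  4.2  5.8] op 54.0 q [-0.74  0.27  0.37  1.89 -0.11  1.   -0.09]
time: 9.5
position: [0.5169, 0.1963, 0.0349]
tool_rot: [-3.119, -0.362, -0.0]
force: [-1.0, 5.1, 5.3]
opening: 0.622
t 9.5 vib [ 0.0006 -0.0308  0.0349] F [-1.   5.1  5.3] op 54.1 q [-0.74  0.27  0.37  1.89 -0.11  1.   -0.09]
```

View pics/side13.png

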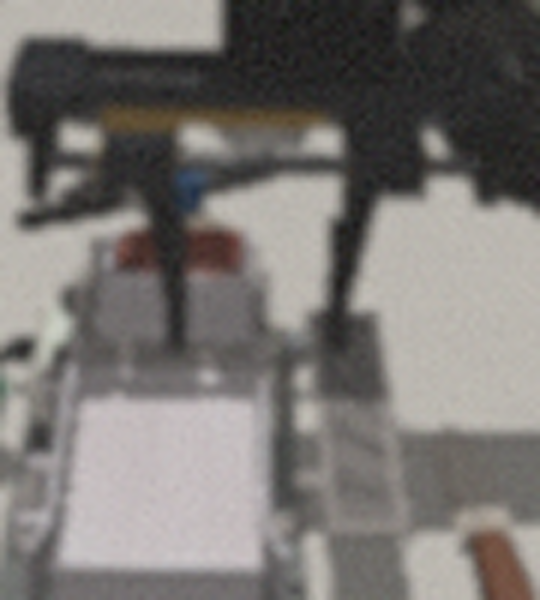

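```bash
for i in 1 2; do python3 -m handwheel '[{"translation":[0,0.005,0],"delta_rot":[0,0,0]},{"translation":[0,0.005,0],"delta_rot":[0,0,0]}]' >/dev/null; python3 calc.py; done
```

```text
t 9.8 vib [ 0.0022 -0.0308  0.0349] F [-2.   6.6  6.5] op 54.1 q [-0.73  0.27  0.37  1.89 -0.11  1.   -0.08]
t 10.05 vib [ 0.0023 -0.0309  0.035 ] F [-1.4  8.7  5.6] op 54.4 q [-0.73  0.27  0.37  1.89 -0.12  1.   -0.08]
```

```bash
python3 -m handwheel '[{"translation":[0,0.008,0],"delta_rot":[0,0,0]},{"translation":[0,0.008,0],"delta_rot":[0,0,0]}]' >/dev/null; python3 calc.py; python3 - <<'E'
from h import *
im=vision.grab_frame("side")["image"][170:230,295:355]; cv2.imwrite("pics/side14.png",cv2.resize(im,None,fx=9,fy=9,interpolation=cv2.INTER_CUBIC)*1)
E
```

```text
t 10.3 vib [ 0.0026 -0.0313  0.035 ] F [-4.1 13.6  5.8] op 54.3 q [-0.73  0.26  0.37  1.89 -0.12  1.   -0.07]
```

View pics/side14.png

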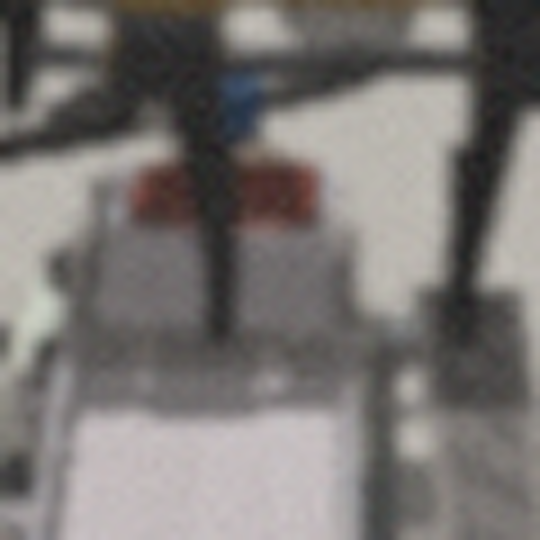

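```bash
python3 -m handwheel '[{"translation":[0,-0.02,0],"delta_rot":[0,0,0]},{"translation":[0,-0.05,0],"delta_rot":[0,0,0]},{"translation":[0,-0.09,0],"delta_rot":[0,0,0]},{"translation":[0,-0.13,0],"delta_rot":[0,0,0]},{"translation":[0,-0.13,0],"delta_rot":[0,0,0]}]'; python3 calc.py; python3 -m handwheel '[{"translation":[0,0,-0.03],"delta_rot":[0,0,0]},{"translation":[0,0,-0.07],"delta_rot":[0,0,0]},{"translation":[0,0,-0.12],"delta_rot":[0,0,0]},{"translation":[0,0,-0.18],"delta_rot":[0,0,0]},{"translation":[0,0,-0.26],"delta_rot":[0,0,0]},{"translation":[0,-0.12,-0.3],"delta_rot":[0,0,0]},{"translation":[0,-0.27,-0.35],"delta_rot":[0,0,0]},{"translation":[0,-0.4,-0.35],"delta_rot":[0,0,0]}]'; python3 -m handwheel '[{"translation":[0,-0.1,0],"delta_rot":[0,0,0]},{"translation":[0,-0.2,0],"delta_rot":[0,0,0]},{"translation":[0,-0.3,0],"delta_rot":[0,0,0]},{"translation":[0,-0.3,0],"delta_rot":[0,0,0]}]';python3 - <<'E'
from h import *
im=vision.grab_frame("side")["image"][150:250,290:380]; cv2.imwrite("pics/side15.png",cv2.resize(im,None,fx=6,fy=6,interpolation=cv2.INTER_CUBIC)*1)
im=vision.grab_frame("top")["image"]; cv2.imwrite("pics/top15.png",cv2.resize(im[150:270,230:390],None,fx=5,fy=5,interpolation=cv2.INTER_CUBIC)*1)
E
```

```text
time: 10.98
position: [0.5057, 0.2424, 0.0345]
tool_rot: [-3.118, -0.365, 0.001]
force: [-1.7, 2.1, 3.6]
opening: 0.62
t 10.975 vib [-0.0468 -0.0314  0.0345] F [-1.7  2.1  3.6] op 53.9 q [-0.79  0.28  0.34  1.87 -0.11  1.01 -0.17]
time: 11.98
position: [0.4705, 0.3966, 0.1775]
tool_rot: [-3.119, -0.36, -0.004]
force: [0.3, -0.6, -0.8]
opening: 0.624
time: 12.48
position: [0.4398, 0.5148, 0.1743]
tool_rot: [-3.119, -0.37, 0.003]
force: [-0.2, 0.9, -0.3]
opening: 0.622
```

View pics/top15.png

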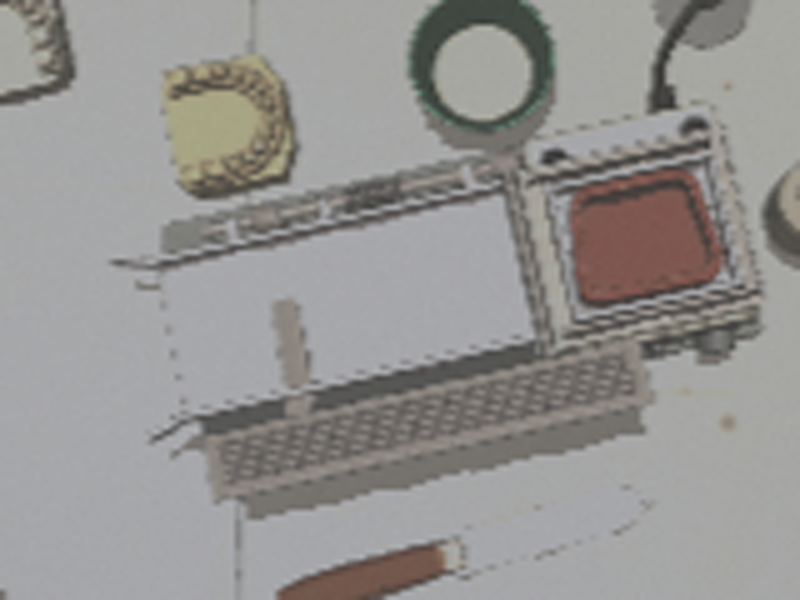

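View pics/side15.png

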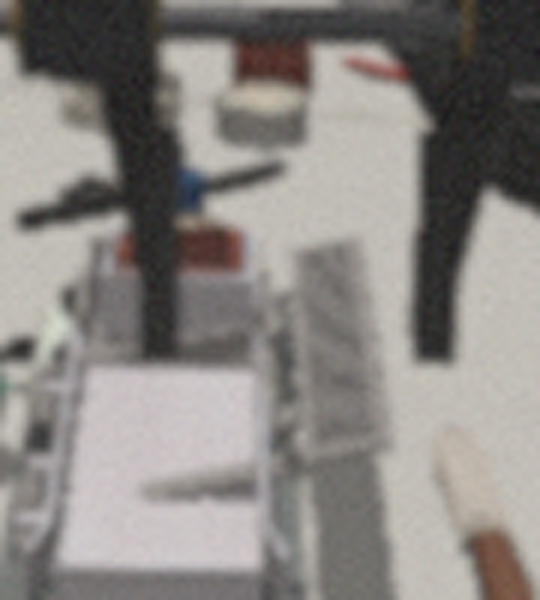

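```bash
python3 - <<'E'
from station import bot,order
s=bot.read_state();print(s["time"],s["force"].round(1),abs(s["joint_vel"]).max())
print(order.sign_off())
E
```

```text
12.575 [ 0.7 -1.   0.2] 0.02264899020549501
the job is handed in; nothing more can be done
None
```

I pressed the gate plate down with one fingertip and held it while the other pushed the tray over the gate to the end stop. Then I backed the fingers about 50 mm away from the gate, still pressing, and lifted clear. The job was handed in at 12.6 s; no verdict is reported.

- **Tray home:** at the end of the push the finger stopped moving while the push force rose from about 6 N to 14 N. The last pictures show the tray on the table against the stop, with the former lying flat in it.
- **Gate shut:** the press plate is back up where it started.
- **Other items:** the model, bowl and spatula look unmoved, and I saw no sign of contact with the bottle. The hand was clear, with wrist force at noise level.

**Check that disagreed:** the fingertips appeared about 33 mm higher in the side camera than the reported tool height and the 14 mm tip length would put them. I went by plate contact force (first felt with the tool reading 0.064 m) and by the pictures. I held the plate with the tool reading 0.035 m, about 30 mm below first contact.

I had no direct reading of the gate angle. I judged it open (roughly 0.27 rad) from the plate's height in the pictures.

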